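# Swap the empty canister for its refill from the rack

### The job

The yellow tag on the caddy marks the bay whose canister is empty: first stand that canister upright in the blue washing tray, then take the canister of the same colour from the rack, lifting it over the front rail, and set it upright in the tagged bay. Set both down gently rather than dropping them, and leave the other canisters, the bottle, the mug and the jar as they are.

Things in the scene. Friction and masses are not known exactly. Their poses are not given: they have to be found in the camera images.
- red_in_caddy: upright round canister, 50 mm diameter, 100 mm tall, white with a red lid (top 20 mm) and a red band, about 0.2 kg; origin at the centre of its underside, z up; it stands at the start in one of the caddy's three bays (which one varies)
- green_in_caddy: upright round canister, 50 mm diameter, 100 mm tall, white with a green lid (top 20 mm) and a green band, about 0.2 kg; origin at the centre of its underside, z up; it stands at the start in one of the caddy's three bays (which one varies)
- blue_in_caddy: upright round canister, 50 mm diameter, 100 mm tall, white with a blue lid (top 20 mm) and a blue band, about 0.2 kg; origin at the centre of its underside, z up; it stands at the start in one of the caddy's three bays (which one varies)
- red_on_rack: upright round canister, 50 mm diameter, 100 mm tall, white with a red lid (top 20 mm) and a red band, about 0.2 kg; origin at the centre of its underside, z up; it stands at the start on the rack's lower board, behind the front rail (order varies); full
- green_on_rack: upright round canister, 50 mm diameter, 100 mm tall, white with a green lid (top 20 mm) and a green band, about 0.2 kg; origin at the centre of its underside, z up; it stands at the start on the rack's lower board, behind the front rail (order varies); full
- blue_on_rack: upright round canister, 50 mm diameter, 100 mm tall, white with a blue lid (top 20 mm) and a blue band, about 0.2 kg; origin at the centre of its underside, z up; it stands at the start on the rack's lower board, behind the front rail (order varies); full
- caddy: fixed wooden caddy: base 125 x 325 mm, 12 mm thick, three square bays in a row along its y at y = -105, 0, +105 mm, x = 0. A bay is 60 mm square inside, with lips 6 mm high, 4 mm thick; its floor is 12 mm above the worktop. Origin under the middle bay's centre at worktop height; x points away from the robot; the tags stand on the +x side
- yellow_tag: fixed yellow tag block, 22 x 44 mm, 24 mm tall, on the caddy's base just behind (+x of) one bay: it marks the bay whose canister is empty. Origin at the centre of its underside, 58 mm in +x from that bay's centre; axes parallel to the caddy's. The other two bays have like tags in grey
- tagged_bay (a point): centre of the floor of the bay marked by the yellow tag, 12 mm above the worktop; axes as the caddy's
- washing_tray: fixed blue open tray, 130 x 130 mm outside, 30 mm tall, walls and floor 5 mm thick, empty; origin at the centre of its underside on the worktop
- rack: fixed rack, 330 mm wide along its y, open front towards its -x (the robot) and open sides. Origin on the worktop below the row where the canisters stand (x about 0, y about -105, 0, +105 mm). Lower board's top at 60 mm, from x = -60 to +105 mm. A stop bar behind the canisters at x = +48 mm, top 29 mm above the board. Rear posts 14 mm square at x = 94, y = +-155 mm
- rail_top (a point): middle of the top of the rack's front retaining rail: an 8 mm round steel bar along the rack's whole width, 48 mm in front (-x) of the rack's origin, its top 30 mm above the lower board (90 mm above the worktop); axes as the rack's
- upper_edge (a point): middle of the lower front edge of the rack's upper board, which overhangs the rear of the canisters: x = +10 mm and 300 mm up in the rack's frame; the board reaches back to x = 106 mm, is 14 mm thick and carries boxes and a jar up to 376 mm, so a gripper must lean in from the front; axes as the rack's
- soap_bottle: bystander: green soap bottle, 64 mm diameter, 190 mm tall, origin at the centre of its underside
- mug: bystander: blue mug, 76 mm diameter, 85 mm tall, handle towards its +y; origin at the centre of its underside
- cookie_jar: bystander: amber jar with a steel cap, 90 mm diameter, 130 mm tall; origin at the centre of its underside

How it is judged:
By the outcome, as a careful person would: the job done as asked, in the order asked, and still so for the second after the job is handed in, with the robot touching nothing.
It also fails if it takes over 58 s, if anything falls off the work surface, if the arm or the gripper's body presses on something with over 40 N, if the wrist force passes 120 N, or if a joint passes its speed limit or range.

### The arm

A 6-joint arm with a two-finger parallel gripper is mounted at the origin on the work surface. World frame = base frame: x ahead of the robot, y to its left, z up, the work surface at z = 0. Lengths are in mm, angles in rad, forces in N, time in s.
With the tool pointing down it reaches from about 350 to 875 mm from the base axis. Payload 4.2 kg.
Tool frame: the origin (TCP) lies at the very end of the fingers, on their centre line; the grasp point (between the pads) lies 19 mm behind it; z points along the fingers, y is the line along which they close (so a half turn about z gives the same grasp; the last joint's range is limited). The gripper opens to 85 mm and grips with 20 to 120 N. Pads are 22 mm wide; open, the fingers measure 114 mm over their backs; the gripper's body (76 mm by 85 mm) begins 54 mm behind the grasp point. The pads swing forward as they close: fully open they stand 13 mm farther back than shut.
Start: joints at [-1.002, 0.385, 0.008, 0, -1.194, -0.259], TCP at [190.558, -595.22, 231.312] pointing down, gripper open.
Joint ranges: [-3.14, 3.14], [-1.21, 2.06], [-1.07, 1.41], [-3.16, 2.05], [-2.99, -0.16], [-3.1, 3.1]. Speed limits (rad/s): [2.79, 2.79, 3.14, 3.14, 3.14, 3.14].

### API

Orientations are given as a unit quaternion [x, y, z, w].
In Python, from bench import arm, optics gives the robot as it stands. The module is installed in compiled form; this text tells all that it offers.
- The arm moves only by the tool step_arm, never from a script. Its argument "motion" is a list of rows, each an object with "dr": the turn, a rotation vector about the tool's x, y, z in units of 8 degrees (1.0 is 8 degrees), a list of three; "slide": the shift along the tool's x, y, z in mm, a list of three; "jaw": the finger opening in mm, from 0 to 85.4. A call has exactly 8 rows; each row is the pose to reach, as a shift and turn from the pose commanded when the call began, along the tool's axes at that moment; what a row does not reach only later rows make up. A row lasts 1/8 s, in which the tool goes at most 62.5 mm and 10.7 degrees, less where a joint would pass 70% of its speed; a pose out of reach is approached as far as the arm can. A call with a gripper value outside its range is refused whole. The fingers move at their own pace and stop on an object; the grip force is fixed at half the most. Time passes only in rows, so rows that repeat a pose let the fingers close, or fill a call up. It gives the time, the measured TCP pose, the force, the opening and the grip force at its end, in the units of the state.
- arm.read_state(): the state, without advancing time (a new reading comes with each control period).
- optics.get_image(name): name is "side" or "top"; returns the picture (400x640x3 uint8, blue, green, red); there is no depth.
- optics.camera_info(name): a dict with "camera_matrix" (3x3 intrinsics, pixels), "view" (4x4, takes a point from world to camera coordinates). Camera axes: x right, y up, looking along -z (the intrinsics and any distortion apply to the point x, -y, -z); pixel columns grow to the right and rows downward; lengths in mm; the calibration is good to about 2 mm. A picture is of the moment at which its call begins. camera_info takes no time and is no camera call.
- arm.job_done(): hands the job in; it is judged then, once.
The state is a dict: "clock": time; "joints": joint angles; "joint_vel": joint speeds; "joint_efforts": joint torques, N m; "position": TCP position; "ee_rot": TCP orientation; "contact_force": force on the tool from outside, world axes, zero at the start; "wrist_torque": the same for the moment, N m; "gripper_width": finger opening in mm; "grasp_force": force on a finger pad.
Only numpy, scipy, OpenCV 4.12 (cv2) and the standard library are available. Lean on these libraries where they do the work, as an engineer would, in place of code of your own. Each camera call takes 0.05 s, during which the arm holds its last target. There are 200 camera calls.

## Working session

There is one attempt and no reset: what is moved stays moved. The work goes in short steps, Python scripts to look and compute and a tool call to move; the robot and the scene stay as the last step left them, time stands still between calls to the robot, and variables do not carry over. Pictures are saved under pics/ and viewed, at most 10 in all, crops included, and the job is handed in when it is done.

Besides the shell and the picture viewer there is one more tool, called after "Call:" as a command line: name --argument value ..., lists and objects as JSON in quotes. step_arm: Moves the arm, as the interface text tells. Its arguments: {"type":"object","properties":{"motion":{"type":"array","items":{"type":"object","properties":{"dr":{"type":"array","items":{"type":"number"}},"slide":{"type":"array","items":{"type":"number"}},"jaw":{"type":"number"}}}}},"required":["motion"]}

```bash
mkdir -p pics
python3 - <<'E'
from bench import arm, optics
import cv2, numpy as np
np.set_printoptions(suppress=True,precision=4)
for n in("side","top"):
    cv2.imwrite(f"pics/{n}0.png",optics.get_image(n)); c=optics.camera_info(n); print({k:np.array(v) if not isinstance(v,str) else v for k,v in c.items()})
print(arm.read_state())
E
```

```text
{'camera_matrix': array([[472.8028,   0.    , 326.9085],
       [  0.    , 472.8028, 206.9637],
       [  0.    ,   0.    ,   1.    ]]), 'view': array([[   -0.7903,    -0.6124,    -0.0184,   421.1039],
       [    0.4376,    -0.5853,     0.6826,  -376.8768],
       [   -0.4288,     0.5314,     0.7306, -1182.4357],
       [    0.    ,     0.    ,     0.    ,     1.    ]])}
{'camera_matrix': array([[508.5103,   0.    , 322.3707],
       [  0.    , 508.5103, 198.3173],
       [  0.    ,   0.    ,   1.    ]]), 'view': array([[   -0.0081,    -1.    ,    -0.0052,     5.0233],
       [    0.9942,    -0.0086,     0.1076,  -571.35  ],
       [   -0.1077,    -0.0043,     0.9942, -1357.3963],
       [    0.    ,     0.    ,     0.    ,     1.    ]])}
{'clock': 0.1, 'joints': array([-1.0024,  0.3855,  0.0067, -0.0004, -1.194 , -0.2586]), 'joint_vel': array([ 0.0001, -0.0012,  0.0042,  0.0017,  0.    ,  0.0001]), 'joint_efforts': array([ -0.0013, -39.3318,  18.8929,   4.198 ,  -0.0026,   0.    ]), 'position': array([ 190.3992, -594.7385,  230.338 ]), 'ee_rot': array([-0.1542,  0.988 ,  0.001 , -0.0002]), 'contact_force': array([0.3089, 0.1404, 0.4521]), 'wrist_torque': array([-0.0053,  0.0401,  0.0008]), 'grasp_force': 0.0, 'gripper_width': 85.7075906979003}
```

View pics/side0.png

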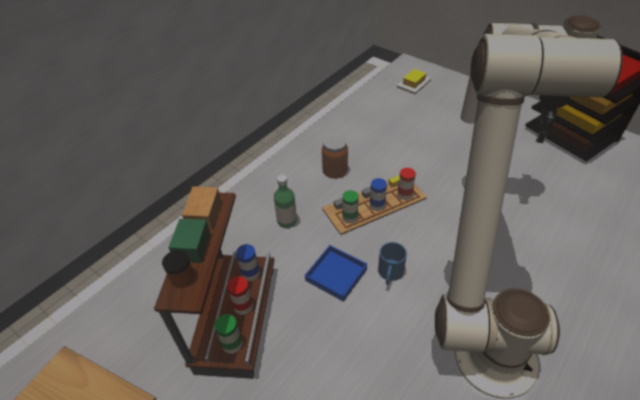

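View pics/top0.png

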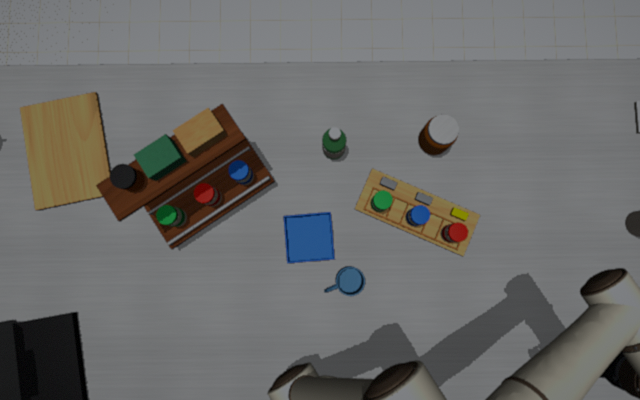

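The yellow tag is at about (460,214) in the top view, beside the red canister (457,232). The red one on the rack is in the middle, at (206,194), and the tray is at (309,237).

```bash
cat > h.py <<'E'
import numpy as np, cv2
from bench import arm, optics
from scipy.spatial.transform import Rotation as R
np.set_printoptions(suppress=True,precision=2)
C={n:optics.camera_info(n) for n in("side","top")}
def ray(n,uv):
    K=np.array(C[n]["camera_matrix"]);V=np.array(C[n]["view"])
    d=np.linalg.inv(K)@[uv[0],uv[1],1]; d=V[:3,:3].T@(d*[1,-1,-1]); o=-V[:3,:3].T@V[:3,3]
    return o,d
def at(n,uv,z):
    o,d=ray(n,uv); return (o+d*(z-o[2])/d[2])[:2]
def px(n,p):
    K=np.array(C[n]["camera_matrix"]);V=np.array(C[n]["view"])
    q=K@((V[:3,:3]@p+V[:3,3])*[1,-1,-1]); return q[:2]/q[2]
E
python3 - <<'E'
from h import *
I=cv2.imread("pics/top0.png")
a=cv2.resize(I[95:255,90:290],None,fx=4,fy=4,interpolation=cv2.INTER_CUBIC)[:600]
b=cv2.resize(I[160:270,270:490],None,fx=3.6,fy=3.6,interpolation=cv2.INTER_CUBIC)
cv2.imwrite("pics/a.png",a);cv2.imwrite("pics/b.png",b)
h=cv2.cvtColor(I,cv2.COLOR_BGR2HSV);H,S,V=[h[...,i].astype(int) for i in range(3)]
def blobs(m,name,amin=25):
    n,l,s,c=cv2.connectedComponentsWithStats(m.astype(np.uint8))
    for i in range(1,n):
        if s[i,4]>amin: print(name,c[i],s[i])
blobs(((H<5)|(H>174))&(S>160)&(V>90),"red")
blobs((H>100)&(H<125)&(S>140)&(V>60),"blue")
blobs((H>20)&(H<35)&(S>180)&(V>120),"yel")
blobs((H>45)&(H<80)&(S>140)&(V>60),"green")
E
```

```text
red [203.48 192.97] [194 184  20  19 288]
red [457.54 231.79] [449 223  18  19 266]
blue [238.25 169.88] [229 160  20  21 313]
blue [419.43 214.49] [410 206  20  19 281]
blue [308.59 237.19] [ 284  212   50   51 2207]
blue [341.48 278.55] [326 267  36  26 128]
yel [459.88 213.19] [452 208  17  12 110]
green [382.27 199.83] [373 191  20  19 273]
green [165.78 214.79] [156 205  20  20 301]
```

View pics/a.png

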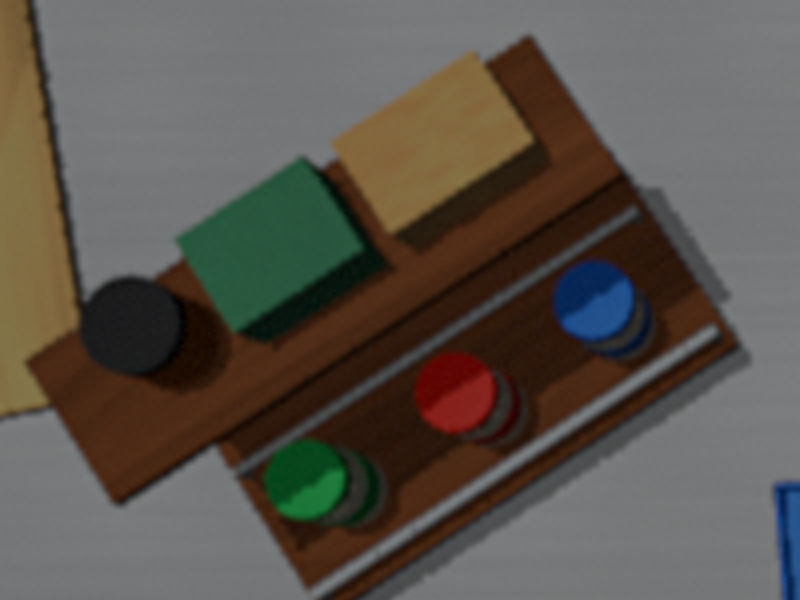

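View pics/b.png

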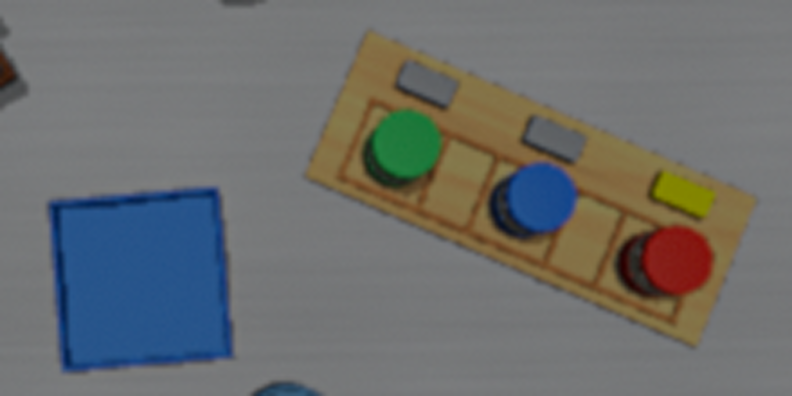

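The crops show the red rack lid at (456,392) in a.png and the rail running from (717,333) to (315,590). In b.png the caddy red lid is at (677,260), and the caddy and tray corners are clear.

Run:
```python
from h import *
A=lambda u,v,z:at("top",((u+.5)/4-.5+90,(v+.5)/4-.5+95),z)
B=lambda u,v,z:at("top",((u+.5)/3.6-.5+270,(v+.5)/3.6-.5+160),z)
cad=np.array([B(370,30,12),B(757,200,12),B(697,347,12),B(305,178,12)])
print("caddy",cad.mean(0),[np.linalg.norm(cad[i]-cad[i-1]) for i in range(4)])
y=(cad[0]-cad[1]+cad[3]-cad[2]);y/=np.linalg.norm(y);print("ydir",y,"yaw",np.arctan2(-y[0],y[1]))
x=np.array([y[1],-y[0]])
c=cad.mean(0)
tag=B(683,194,24); 
bay=B(667,250,12)
# caddy outer x offset unknown; base centre vs bay via tag
g=np.array([B(427,84,24),B(554,138,24),tag]); print("tags",g,"bay from tags",g-58*x)
print("mid bay by base offset:", (g[1]-58*x-c)@x,(g[1]-58*x-c)@y)
print("red caddy",B(677,260,112),"blue",B(540,199,112),"green",B(405,147,112))
tr=np.array([B(50,200,30),B(218,189,30),B(232,356,30),B(65,370,30)]);print("tray",tr.mean(0),[np.linalg.norm(tr[i]-tr[i-1]) for i in range(4)], tr)
for n,p in dict(green=(306,480),red=(456,392),blue=(594,300)).items(): print(n,A(*p,160))
r1,r0=A(717,333,90),A(315,592,90);d=r0-r1;print("rail",r1,r0,np.linalg.norm(d),"ydir",d/np.linalg.norm(d))
s1,s0=A(637,213,89),A(240,470,89);print("stop",s1,s0,(s0-s1)/np.linalg.norm(s0-s1))
u1,u0=A(628,175,314),A(118,503,314);print("upper front edge",u1,u0)
print("mug",at("top",(350,279),85),"bottle",at("top",(335,134),190),"jar",at("top",(442,129),130))
# side lids
I=cv2.imread("pics/side0.png");h=cv2.cvtColor(I,cv2.COLOR_BGR2HSV);H,S,V=[h[...,i].astype(int) for i in range(3)]
n,l,s,c=cv2.connectedComponentsWithStats(((((H<5)|(H>174))&(S>150)&(V>90))).astype(np.uint8))
for i in range(1,n):
    if s[i,4]>25: print(c[i],s[i])
print("proj",px("side",np.r_[A(456,392,160),160]),px("side",np.r_[B(677,260,112),112]))
```

```text
caddy [ 533.62 -260.86] [np.float64(125.65530085718166), np.float64(322.58177708650715), np.float64(122.02964543653903), np.float64(323.0402057566592)]
ydir [0.41 0.91] yaw -0.42362637525983315
tags [[ 612.99 -181.3 ]
 [ 570.66 -277.01]
 [ 527.09 -373.5 ]] bay from tags [[ 560.12 -157.46]
 [ 517.78 -253.17]
 [ 474.21 -349.66]]
mid bay by base offset: -17.59421281079794 0.5037072056983578
red caddy [ 473.63 -344.19] blue [ 517.72 -248.58] green [ 555.69 -153.49]
tray [466.48  37.67] [np.float64(128.1852143556642), np.float64(127.3487155217839), np.float64(125.88785998053035), np.float64(125.50415954651298)] [[526.16 106.37]
 [533.42 -20.77]
 [407.87 -30.03]
 [398.47  95.12]]
green [520.22 385.9 ]
red [574.15 294.1 ]
blue [631.12 209.01]
rail [620.18 140.  ] [452.89 400.16] 309.29995334867635 ydir [-0.54  0.84]
stop [700.98 193.3 ] [532.72 451.46] [-0.55  0.84]
upper front edge [674.78 164.54] [496.51 439.26]
mug [355.69 -69.54] bottle [712.26 -32.67] jar [ 737.05 -308.93]
[628.18  67.75] [618  55  22  28 345]
[407.41 173.13] [401 168  14  11 118]
[237.74 284.66] [228 276  20  18 265]
proj [238.64 284.12] [408.16 172.52]
```

```bash
cat >> h.py <<'E'
def go(p,yaw=None,tilt=0):
    """slide/dr from measured pose to TCP p; yaw = azimuth of the lean plane (deg); closing axis = left of it"""
    s=arm.read_state(); R0=R.from_quat(s["ee_rot"]); print("slide",R0.inv().apply(np.array(p)-s["position"]))
    if yaw is not None:
        t=np.radians(tilt);a=np.radians(yaw);f=np.array([np.cos(a),np.sin(a),0]);k=np.array([0,0,1.])
        z=np.sin(t)*f-np.cos(t)*k; y=np.array([-f[1],f[0],0]); x=np.cross(y,z)
        print("dr",(R0.inv()*R.from_matrix(np.c_[x,y,z])).as_rotvec()/np.radians(8))
    print("pos",s["position"],"z",R0.as_matrix()[:,2],"J",s["joints"],"F",s["contact_force"],"w",s["gripper_width"],s["grasp_force"],"t",s["clock"])
E
python3 -c "
from h import *
go([473.6,-345,170]); go([473.6,-345,170],-24,0)"
```

```text
slide [-345.84  151.45   60.6 ]
pos [ 190.4  -594.74  230.34] z [-0.  0. -1.] J [-1.    0.39  0.01 -0.   -1.19 -0.26] F [0.31 0.14 0.45] w 85.7075906979003 0.0 t 0.1
slide [-345.84  151.45   60.6 ]
dr [ 0.01 -0.01  5.22]
pos [ 190.4  -594.74  230.34] z [-0.  0. -1.] J [-1.    0.39  0.01 -0.   -1.19 -0.26] F [0.31 0.14 0.45] w 85.7075906979003 0.0 t 0.1
```

Call:
step_arm --motion '[{"dr":[0,0,0.7],"slide":[-45,20,5],"jaw":85},{"dr":[0,0,1.4],"slide":[-95,42,15],"jaw":85},{"dr":[0,0,2.1],"slide":[-145,64,25],"jaw":85},{"dr":[0,0,2.8],"slide":[-195,86,35],"jaw":85},{"dr":[0,0,3.5],"slide":[-245,108,45],"jaw":85},{"dr":[0,0,4.2],"slide":[-295,130,55],"jaw":85},{"dr":[0,0,5.2],"slide":[-346,151.5,60.6],"jaw":85},{"dr":[0,0,5.2],"slide":[-346,151.5,60.6],"jaw":85}]'

```text
clock: 1.1
position: [476.0, -342.9, 169.5]
ee_rot: [0.205, 0.979, 0.0, -0.001]
contact_force: [0.2, -0.4, -1.1]
gripper_width: 84.9
grasp_force: 0.0
```

```bash
python3 -c "
from h import *
go([473.6,-344.5,68],-24,0)
a=cv2.resize(optics.get_image('top')[160:300,350:530],None,fx=4,fy=4,interpolation=cv2.INTER_CUBIC);b=cv2.resize(optics.get_image('side')[120:260,310:490],None,fx=4,fy=4,interpolation=cv2.INTER_CUBIC)
cv2.imwrite('pics/c.png',cv2.resize(np.hstack([a,b]),(800,311)))"
```

```text
slide [  1.39  -2.49 101.52]
dr [ 0.   -0.01  0.05]
pos [ 476.01 -342.87  169.52] z [-0.  0. -1.] J [-0.35  0.37 -0.18 -0.   -1.02 -1.63] F [ 0.16 -0.4  -1.12] w 84.87634538648061 0.0 t 1.1
```

View pics/c.png

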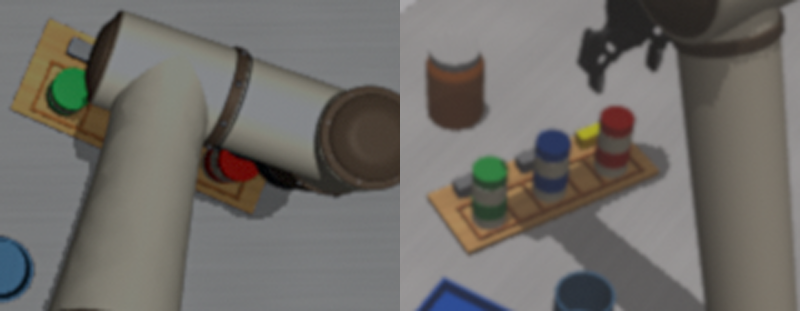

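The side view shows the fingertips at about (400,155) and (425,145), above the red canister. I'll check that against the projection.

```bash
python3 -c "
from h import *
for s in (-48,0,48): print(px('side',np.array([476+.41*s,-343+.91*s,175])))"
```

```text
[422.41 152.21]
[409.5  157.21]
[396.34 162.31]
```

Call:
step_arm --motion '[{"dr":[0,0,0],"slide":[1.4,-2.5,5],"jaw":85},{"dr":[0,0,0],"slide":[1.4,-2.5,20],"jaw":85},{"dr":[0,0,0],"slide":[1.4,-2.5,40],"jaw":85},{"dr":[0,0,0],"slide":[1.4,-2.5,60],"jaw":85},{"dr":[0,0,0],"slide":[1.4,-2.5,80],"jaw":85},{"dr":[0,0,0],"slide":[1.4,-2.5,95],"jaw":85},{"dr":[0,0,0],"slide":[1.4,-2.5,101.5],"jaw":85},{"dr":[0,0,0],"slide":[1.4,-2.5,101.5],"jaw":85}]'

```text
clock: 2.2
position: [471.4, -347.3, 68.9]
ee_rot: [0.207, 0.978, 0.0, -0.0]
contact_force: [-0.4, -0.8, -0.0]
gripper_width: 85.0
grasp_force: 0.0
```

Call:
step_arm --motion '[{"dr":[0,0,0],"slide":[0,0,0],"jaw":70},{"dr":[0,0,0],"slide":[0,0,0],"jaw":62},{"dr":[0,0,0],"slide":[0,0,0],"jaw":55},{"dr":[0,0,0],"slide":[0,0,0],"jaw":50},{"dr":[0,0,0],"slide":[0,0,0],"jaw":42},{"dr":[0,0,0],"slide":[0,0,0],"jaw":42},{"dr":[0,0,0],"slide":[0,0,0],"jaw":42},{"dr":[0,0,0],"slide":[0,0,0],"jaw":42}]'

```text
clock: 3.2
position: [472.4, -347.1, 70.1]
ee_rot: [0.206, 0.978, -0.0, 0.001]
contact_force: [1.1, 2.7, 5.5]
gripper_width: 48.8
grasp_force: 60.3
```

```bash
python3 -c "
from h import *
go([473.6,-344.5,68],-24,0)"
```

```text
slide [-0.02  2.81  2.06]
dr [0.   0.01 0.02]
pos [ 472.45 -347.06   70.06] z [ 0. -0. -1.] J [-0.36  0.48 -0.29 -0.   -0.8  -1.63] F [1.11 2.73 5.47] w 48.83431650210316 60.27685143984854 t 3.2
```

Call:
step_arm --motion '[{"dr":[0,0,0],"slide":[0,0,-5],"jaw":42},{"dr":[0,0,0],"slide":[0,0,-18],"jaw":42},{"dr":[0,0,0],"slide":[0,0,-38],"jaw":42},{"dr":[0,0,0],"slide":[0,0,-60],"jaw":42},{"dr":[0,0,0],"slide":[0,0,-85],"jaw":42},{"dr":[0,0,0],"slide":[0,0,-110],"jaw":42},{"dr":[0,0,0],"slide":[0,0,-130],"jaw":42},{"dr":[0,0,0],"slide":[0,0,-140],"jaw":42}]'

```text
clock: 4.2
position: [471.6, -347.4, 210.7]
ee_rot: [0.207, 0.978, -0.0, 0.001]
contact_force: [0.5, -0.8, -2.6]
gripper_width: 49.2
grasp_force: 61.3
```

```bash
python3 -c "
from h import *
go([466.5,37.7,200],20,0)
I=optics.get_image('side');a=cv2.resize(I[90:260,270:490],None,fx=3,fy=3,interpolation=cv2.INTER_CUBIC);cv2.imwrite('pics/d.png',a)"
```

```text
slide [160.5  350.16  10.4 ]
dr [-0.01  0.01 -5.48]
pos [ 471.59 -347.45  210.71] z [ 0. -0. -1.] J [-0.36  0.33 -0.12  0.   -1.11 -1.63] F [ 0.46 -0.76 -2.58] w 49.235173045967144 61.250187582336366 t 4.2
```

View pics/d.png

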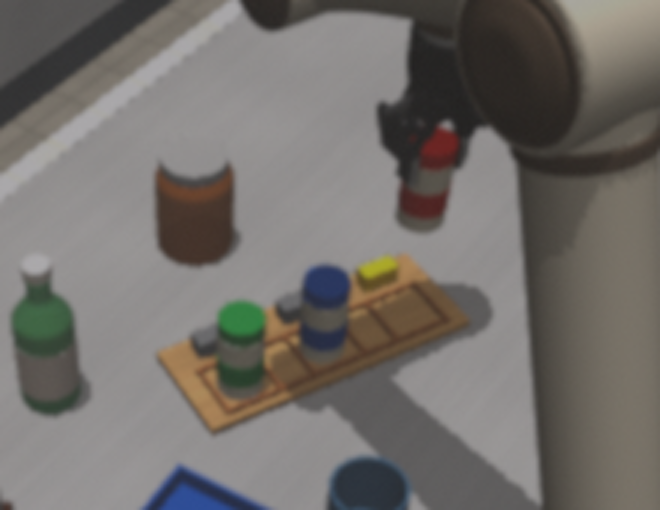

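The red canister is held, with its lid at (437,145) and its base at (421,222) in the crop. It looks slightly leaned, so I'll compare it with a truly vertical axis.

```bash
python3 -c "
from h import *
for z in (152,232,252):
  q=px('side',np.array([471.6,-347.4,z])); print(((q+.5)-[270,90])*3-.5)
for z in (12,112):
  q=px('side',np.array([518,-249,z])); print(((q+.5)-[270,90])*3-.5)
b=at('side',((421/3+270),(215/3+90)),152);print(b)
c=R.from_rotvec
print('top lean +x 10mm',[((px('side',np.array([471.6+d[0],-347.4+d[1],252]))+.5)-[270,90])*3-.5 for d in ((10,0),(0,10))])
"
```

```text
[422.99 219.03]
[431.99 158.15]
[434.36 142.12]
[323.92 348.42]
[329.77 281.7 ]
[ 474.83 -350.83]
top lean +x 10mm [array([425.48, 138.3 ]), array([429.08, 147.33])]
```

Call:
step_arm --motion '[{"dr":[0,0,-0.4],"slide":[13,28,1],"jaw":42},{"dr":[0,0,-1.2],"slide":[35,77,2],"jaw":42},{"dr":[0,0,-2.0],"slide":[59,130,4],"jaw":42},{"dr":[0,0,-2.8],"slide":[83,182,6],"jaw":42},{"dr":[0,0,-3.6],"slide":[108,235,8],"jaw":42},{"dr":[0,0,-4.4],"slide":[130,284,9],"jaw":42},{"dr":[0,0,-5.1],"slide":[149,326,10],"jaw":42},{"dr":[0,0,-5.5],"slide":[160.5,350,10],"jaw":42}]'

```text
clock: 5.25
position: [465.6, 39.6, 198.6]
ee_rot: [-0.177, 0.984, -0.0, -0.001]
contact_force: [0.5, -0.4, -1.1]
gripper_width: 48.9
grasp_force: 61.4
```

```bash
python3 -c "
from h import *
go([466.5,37.7,63],20,0)
I=optics.get_image('side');J=optics.get_image('top')
f=lambda a:cv2.resize(a,(396,396),interpolation=cv2.INTER_CUBIC)
cv2.imwrite('pics/e.png',np.hstack([f(I[190:310,280:400]),f(J[170:290,250:370])]))"
```

```text
slide [ -0.37  -2.12 135.57]
dr [ 0.   -0.01  0.05]
pos [465.59  39.6  198.57] z [-0. -0. -1.] J [ 0.43  0.15 -0.41 -0.   -1.01 -1.65] F [ 0.49 -0.41 -1.12] w 48.94020613699473 61.392664359882474 t 5.25
```

View pics/e.png

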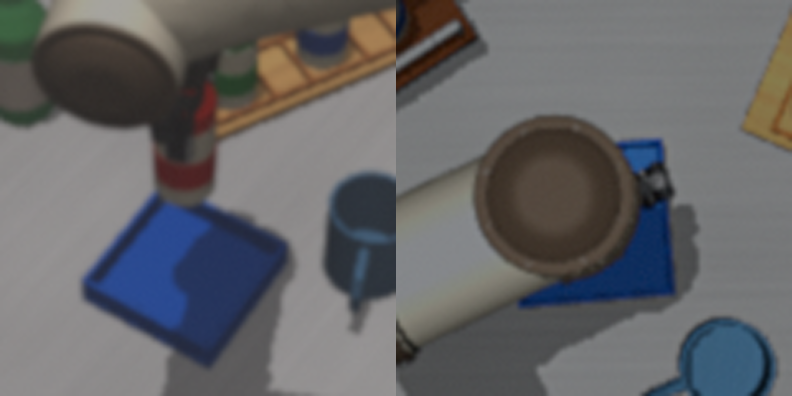

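The canister hangs upright above the tray in the side view, and the mug is clear.

Call:
step_arm --motion '[{"dr":[0,0,0],"slide":[0,-2,10],"jaw":42},{"dr":[0,0,0],"slide":[0,-2,30],"jaw":42},{"dr":[0,0,0],"slide":[0,-2,52],"jaw":42},{"dr":[0,0,0],"slide":[0,-2,75],"jaw":42},{"dr":[0,0,0],"slide":[0,-2,96],"jaw":42},{"dr":[0,0,0],"slide":[0,-2,113],"jaw":42},{"dr":[0,0,0],"slide":[0,-2,124],"jaw":42},{"dr":[0,0,0],"slide":[0,-2,129],"jaw":42}]'

```text
clock: 6.35
position: [466.7, 35.1, 69.4]
ee_rot: [-0.174, 0.985, -0.0, -0.001]
contact_force: [-0.4, -0.1, -1.1]
gripper_width: 49.0
grasp_force: 61.5
```

Call:
step_arm --motion '[{"dr":[0,0,0],"slide":[0,0,1],"jaw":42},{"dr":[0,0,0],"slide":[0,0,2],"jaw":42},{"dr":[0,0,0],"slide":[0,0,3],"jaw":42},{"dr":[0,0,0],"slide":[0,0,3.5],"jaw":42},{"dr":[0,0,0],"slide":[0,0,4],"jaw":42},{"dr":[0,0,0],"slide":[0,0,4.5],"jaw":42},{"dr":[0,0,0],"slide":[0,0,5],"jaw":42},{"dr":[0,0,0],"slide":[0,0,5],"jaw":42}]'

```text
clock: 7.35
position: [467.0, 36.0, 65.2]
ee_rot: [-0.175, 0.985, -0.0, -0.0]
contact_force: [0.8, -0.4, -1.5]
gripper_width: 49.4
grasp_force: 61.5
```

Call:
step_arm --motion '[{"dr":[0,0,0],"slide":[0,0,0.4],"jaw":42},{"dr":[0,0,0],"slide":[0,0,0.8],"jaw":42},{"dr":[0,0,0],"slide":[0,0,1.2],"jaw":42},{"dr":[0,0,0],"slide":[0,0,1.6],"jaw":42},{"dr":[0,0,0],"slide":[0,0,2],"jaw":42},{"dr":[0,0,0],"slide":[0,0,2.2],"jaw":42},{"dr":[0,0,0],"slide":[0,0,2.5],"jaw":42},{"dr":[0,0,0],"slide":[0,0,2.5],"jaw":42}]'

```text
clock: 8.35
position: [467.2, 36.1, 63.1]
ee_rot: [-0.175, 0.985, 0.0, 0.0]
contact_force: [-0.8, 0.9, 3.2]
gripper_width: 49.0
grasp_force: 61.7
```

Fz has gone positive, so the canister is on the tray floor. I'll open the jaws slowly.

Call:
step_arm --motion '[{"dr":[0,0,0],"slide":[0,0,0.3],"jaw":46},{"dr":[0,0,0],"slide":[0,0,0.3],"jaw":50},{"dr":[0,0,0],"slide":[0,0,0.3],"jaw":53},{"dr":[0,0,0],"slide":[0,0,0.3],"jaw":57},{"dr":[0,0,0],"slide":[0,0,0.3],"jaw":63},{"dr":[0,0,0],"slide":[0,0,0.3],"jaw":70},{"dr":[0,0,0],"slide":[0,0,0.3],"jaw":78},{"dr":[0,0,0],"slide":[0,0,0.3],"jaw":85}]'

```text
clock: 9.35
position: [467.1, 36.0, 62.4]
ee_rot: [-0.175, 0.985, 0.0, 0.0]
contact_force: [-0.5, 0.9, 0.4]
gripper_width: 85.1
grasp_force: 0.0
```

Call:
step_arm --motion '[{"dr":[0,0,0],"slide":[0,0,0],"jaw":85},{"dr":[0,0,0],"slide":[0,0,-8],"jaw":85},{"dr":[0,0,0],"slide":[0,0,-25],"jaw":85},{"dr":[0,0,0],"slide":[0,0,-50],"jaw":85},{"dr":[0,0,0],"slide":[0,0,-85],"jaw":85},{"dr":[0,0,0],"slide":[0,0,-120],"jaw":85},{"dr":[0,0,0],"slide":[0,0,-155],"jaw":85},{"dr":[0,0,0],"slide":[0,0,-180],"jaw":85}]'

```text
clock: 10.35
position: [467.2, 36.0, 244.8]
ee_rot: [-0.175, 0.985, 0.0, 0.001]
contact_force: [0.6, -0.0, -0.4]
gripper_width: 85.0
grasp_force: 0.0
```

```bash
python3 -c "
from h import *
xr=np.array([.84,.543]);g=np.array([574.1,294.1])
# TCP for grasp at z=132 in rack, tilt t, then stand-off 150 back along the tool axis
for t in (30,40):
  tt=np.radians(t);tcp=np.r_[g+19*np.sin(tt)*xr,132-19*np.cos(tt)];zz=np.r_[np.sin(tt)*xr,-np.cos(tt)]
  print(t,tcp,tcp-150*zz); go(tcp-150*zz,33,t)
"
```

```text
30 [582.08 299.26 115.55] [519.08 258.53 245.45]
slide [-125.36  191.03   -0.27]
dr [-0.42 -3.71 -1.57]
pos [467.23  36.   244.83] z [ 0.  0. -1.] J [ 0.43  0.1  -0.34  0.   -1.13 -1.64] F [ 0.56 -0.02 -0.43] w 84.99654690261713 0.0 t 10.35
40 [584.36 300.73 117.45] [503.37 248.38 232.35]
slide [-107.08  186.91   12.77]
dr [-0.56 -4.96 -1.54]
pos [467.23  36.   244.83] z [ 0.  0. -1.] J [ 0.43  0.1  -0.34  0.   -1.13 -1.64] F [ 0.56 -0.02 -0.43] w 84.99654690261713 0.0 t 10.35
```

Call:
step_arm --motion '[{"dr":[0,0,0],"slide":[-4,8,0],"jaw":85},{"dr":[-0.08,-0.7,-0.22],"slide":[-19,34,2],"jaw":85},{"dr":[-0.16,-1.4,-0.44],"slide":[-34,60,4],"jaw":85},{"dr":[-0.24,-2.1,-0.66],"slide":[-50,88,6],"jaw":85},{"dr":[-0.32,-2.8,-0.88],"slide":[-66,115,8],"jaw":85},{"dr":[-0.4,-3.6,-1.1],"slide":[-82,142,10],"jaw":85},{"dr":[-0.48,-4.3,-1.32],"slide":[-96,168,12],"jaw":85},{"dr":[-0.56,-4.96,-1.54],"slide":[-107,187,13],"jaw":85}]'

```text
clock: 11.35
position: [505.5, 240.0, 245.8]
ee_rot: [-0.274, 0.907, 0.1, 0.304]
contact_force: [3.1, 10.9, 4.0]
gripper_width: 84.9
grasp_force: 0.0
```

```bash
python3 -c "
from h import *
go([584.4,300.7,117.5],33,40)
I=optics.get_image('side');J=optics.get_image('top')
f=lambda a:cv2.resize(a,(400,400),interpolation=cv2.INTER_CUBIC)
cv2.imwrite('pics/f.png',np.hstack([f(I[190:390,150:350]),f(J[110:310,140:340])]))
im=J[:,:]
"
```

```text
slide [ -1.23   4.4  162.33]
dr [ 0.16 -0.34  0.03]
pos [505.45 240.01 245.79] z [ 0.5   0.35 -0.8 ] J [ 0.74  0.01 -0.78  0.5  -0.16 -2.19] F [ 3.06 10.88  3.98] w 84.92110054637978 0.0 t 11.35
```

View pics/f.png

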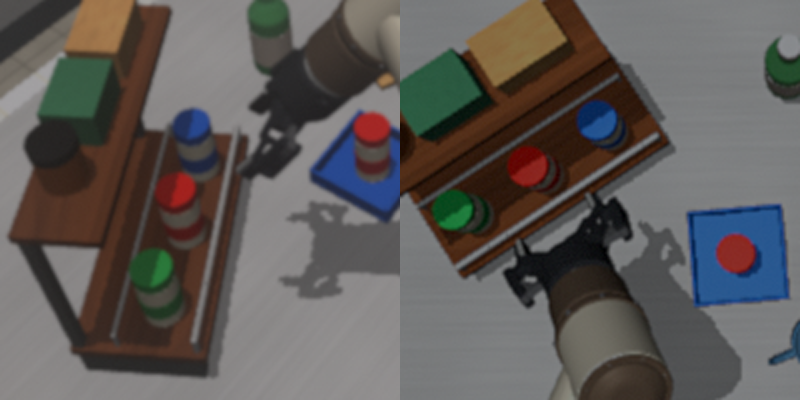

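The empty red canister stands in the tray at top-crop (736,253). The gripper is in front of the rail, but joint 5 sits at its -0.16 limit. I'll fit a small planar model to find what tilt is reachable at the grasp.

```bash
cat > fit.py <<'E'
from h import *
from scipy.optimize import least_squares
D=[(.385,.007,624.5,230.3),(.37,-.18,586.7,169.5),(.48,-.29,586.2,70),(.33,-.12,585.8,210.7),(.15,-.41,467.3,198.6),(.10,-.34,468.6,244.8)]
def f(p,d):
    j2,j3,Rr,z=d; ph=j2-j3; L1,L2,e,r0,c=p
    return [r0+L1*np.sin(j2)+L2*np.cos(ph)+e*np.sin(ph)-np.sqrt(Rr**2-160**2), c+L1*np.cos(j2)-L2*np.sin(ph)+e*np.cos(ph)-z]
s=least_squares(lambda p:np.r_[np.ravel([f(p,d) for d in D]),(p[2])/50,(p[3])/50],[400,400,0,0,0]);P=s.x
if __name__=="__main__":
    print(P,s.fun)
    for Lt in (200,260):
      print("Lt",Lt)
      for R_,zg,nm in((645,135,"rackgrasp"),(645,180,"racklift"),(575,200,"back"),(587,87,"caddy"),(587,150,"caddyhi")):
        for t in (0,20,25,30,35,40):
          tt=np.radians(t);r=np.sqrt(R_**2-160**2)+19*np.sin(tt)-Lt*np.sin(tt);z=zg-19*np.cos(tt)+Lt*np.cos(tt)
          # P's c includes -Lt
          q=least_squares(lambda q:[P[3]+P[0]*np.sin(q[0])+P[1]*np.cos(q[1])+P[2]*np.sin(q[1])-r, P[4]+Lt+P[0]*np.cos(q[0])-P[1]*np.sin(q[1])+P[2]*np.cos(q[1])-z],[.3,.5])
          print(nm,t,"j2 %.2f j3 %.2f j5 %.2f"%(q.x[0],q.x[0]-q.x[1],-(np.pi/2-tt-q.x[1])),q.cost<1)
E
python3 fit.py
```

```text
[ 566.61  420.1    -4.15    3.12 -136.48] [ 1.18 -0.55 -0.46 -0.83 -0.46  0.67 -0.32  2.39  2.48 -1.5  -2.42 -0.19
 -0.08  0.06]
Lt 200
rackgrasp 0 j2 0.51 j3 -0.09 j5 -0.97 True
rackgrasp 20 j2 0.44 j3 -0.26 j5 -0.53 True
rackgrasp 25 j2 0.42 j3 -0.30 j5 -0.41 True
rackgrasp 30 j2 0.41 j3 -0.34 j5 -0.29 True
rackgrasp 35 j2 0.41 j3 -0.38 j5 -0.17 True
rackgrasp 40 j2 0.40 j3 -0.42 j5 -0.05 True
racklift 0 j2 0.47 j3 -0.04 j5 -1.06 True
racklift 20 j2 0.39 j3 -0.21 j5 -0.63 True
racklift 25 j2 0.37 j3 -0.25 j5 -0.51 True
racklift 30 j2 0.36 j3 -0.29 j5 -0.40 True
racklift 35 j2 0.35 j3 -0.33 j5 -0.28 True
racklift 40 j2 0.34 j3 -0.37 j5 -0.16 True
back 0 j2 0.34 j3 -0.19 j5 -1.04 True
back 20 j2 0.26 j3 -0.35 j5 -0.62 True
back 25 j2 0.24 j3 -0.39 j5 -0.51 True
back 30 j2 0.23 j3 -0.43 j5 -0.39 True
back 35 j2 0.22 j3 -0.47 j5 -0.28 True
back 40 j2 0.21 j3 -0.51 j5 -0.16 True
caddy 0 j2 0.49 j3 -0.29 j5 -0.80 True
caddy 20 j2 0.42 j3 -0.45 j5 -0.35 True
caddy 25 j2 0.41 j3 -0.49 j5 -0.23 True
caddy 30 j2 0.41 j3 -0.53 j5 -0.11 True
caddy 35 j2 0.41 j3 -0.56 j5 0.01 True
caddy 40 j2 0
[... 822 characters left out ...]
0.19 j5 -1.04 True
back 20 j2 0.23 j3 -0.40 j5 -0.60 True
back 25 j2 0.21 j3 -0.45 j5 -0.48 True
back 30 j2 0.19 j3 -0.50 j5 -0.36 True
back 35 j2 0.18 j3 -0.55 j5 -0.23 True
back 40 j2 0.17 j3 -0.60 j5 -0.10 True
caddy 0 j2 0.49 j3 -0.29 j5 -0.80 True
caddy 20 j2 0.40 j3 -0.50 j5 -0.32 True
caddy 25 j2 0.39 j3 -0.55 j5 -0.19 True
caddy 30 j2 0.39 j3 -0.60 j5 -0.06 True
caddy 35 j2 0.39 j3 -0.65 j5 0.08 True
caddy 40 j2 0.39 j3 -0.70 j5 0.22 True
caddyhi 0 j2 0.41 j3 -0.22 j5 -0.94 True
caddyhi 20 j2 0.31 j3 -0.43 j5 -0.48 True
caddyhi 25 j2 0.29 j3 -0.49 j5 -0.36 True
caddyhi 30 j2 0.28 j3 -0.54 j5 -0.23 True
caddyhi 35 j2 0.27 j3 -0.59 j5 -0.10 True
caddyhi 40 j2 0.27 j3 -0.64 j5 0.04 True
```

```bash
python3 -c "
from h import *
go([542.7,266.8,241],41,22)"
```

```text
slide [-28.12   1.38  33.35]
dr [-0.34  1.98 -0.84]
pos [508.12 241.78 250.12] z [ 0.5   0.35 -0.79] J [ 0.74  0.   -0.77  0.5  -0.16 -2.19] F [-0.21  0.07  0.58] w 84.76843751174823 0.0 t 11.45
```

Call:
step_arm --motion '[{"dr":[-0.06,0.35,-0.15],"slide":[-5,0,6],"jaw":85},{"dr":[-0.12,0.7,-0.3],"slide":[-10,0.5,12],"jaw":85},{"dr":[-0.18,1.05,-0.45],"slide":[-15,0.7,18],"jaw":85},{"dr":[-0.24,1.4,-0.6],"slide":[-20,1,24],"jaw":85},{"dr":[-0.3,1.7,-0.7],"slide":[-24,1.2,29],"jaw":85},{"dr":[-0.34,1.98,-0.84],"slide":[-28,1.4,33],"jaw":85},{"dr":[-0.34,1.98,-0.84],"slide":[-28,1.4,33],"jaw":85},{"dr":[-0.34,1.98,-0.84],"slide":[-28,1.4,33],"jaw":85}]'

```text
clock: 12.45
position: [542.7, 266.1, 241.3]
ee_rot: [-0.343, 0.92, 0.067, 0.179]
contact_force: [-0.4, -0.1, 1.0]
gripper_width: 85.4
grasp_force: 0.0
```

```bash
python3 -c "
from h import *
go([542.7,266.8,241],41,22)
go([579.5,298.8,120.4],41,22)"
```

```text
slide [-0.36  0.53  0.5 ]
dr [-0.   -0.   -0.02]
pos [542.65 266.06 241.33] z [ 0.28  0.25 -0.93] J [ 0.73  0.18 -0.32  0.01 -0.69 -1.59] F [-0.39 -0.06  1.04] w 85.4067356117585 0.0 t 12.45
slide [ -0.4    0.6  130.59]
dr [-0.   -0.   -0.02]
pos [542.65 266.06 241.33] z [ 0.28  0.25 -0.93] J [ 0.73  0.18 -0.32  0.01 -0.69 -1.59] F [-0.39 -0.06  1.04] w 85.4067356117585 0.0 t 12.45
```

Call:
step_arm --motion '[{"dr":[0,0,0],"slide":[0,0.6,12],"jaw":85},{"dr":[0,0,0],"slide":[0,0.6,32],"jaw":85},{"dr":[0,0,0],"slide":[0,0.6,54],"jaw":85},{"dr":[0,0,0],"slide":[0,0.6,76],"jaw":85},{"dr":[0,0,0],"slide":[0,0.6,98],"jaw":85},{"dr":[0,0,0],"slide":[0,0.6,116],"jaw":85},{"dr":[0,0,0],"slide":[0,0.6,127],"jaw":85},{"dr":[0,0,0],"slide":[0,0.6,130.5],"jaw":85}]'

```text
clock: 13.45
position: [579.7, 298.8, 120.3]
ee_rot: [-0.343, 0.92, 0.066, 0.179]
contact_force: [-0.2, -0.7, 0.8]
gripper_width: 84.8
grasp_force: 0.0
```

```bash
python3 -c "
from h import *
go([579.5,298.8,120.4],41,22)
I=optics.get_image('side')
cv2.imwrite('pics/g.png',cv2.resize(I[220:370,170:320],(600,600),interpolation=cv2.INTER_CUBIC))"
```

```text
slide [ 0.12  0.14 -0.16]
dr [-0.01 -0.   -0.01]
pos [579.72 298.81 120.29] z [ 0.28  0.25 -0.93] J [ 0.73  0.39 -0.37  0.01 -0.43 -1.59] F [-0.2  -0.72  0.82] w 84.79897234676838 0.0 t 13.45
```

View pics/g.png

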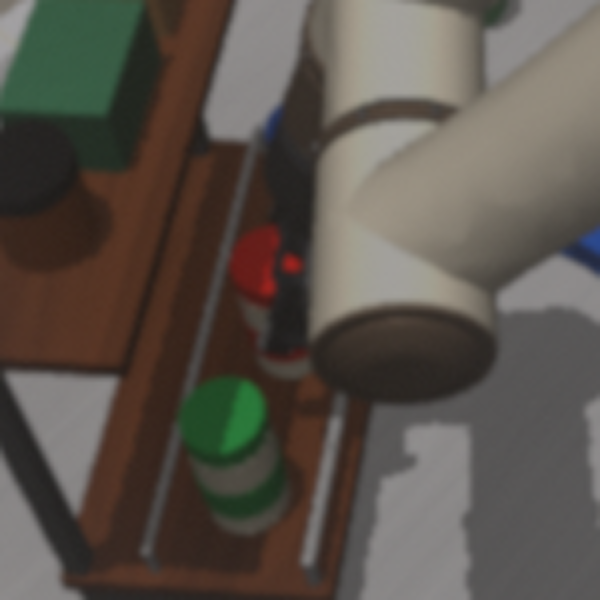

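The fingers straddle the red rack canister (lid at 265,265 in the crop), and there is clear space to the upper board. Closing.

Call:
step_arm --motion '[{"dr":[0,0,0],"slide":[0,0,0],"jaw":70},{"dr":[0,0,0],"slide":[0,0,0],"jaw":62},{"dr":[0,0,0],"slide":[0,0,0],"jaw":55},{"dr":[0,0,0],"slide":[0,0,0],"jaw":50},{"dr":[0,0,0],"slide":[0,0,0],"jaw":42},{"dr":[0,0,0],"slide":[0,0,0],"jaw":42},{"dr":[0,0,0],"slide":[0,0,0],"jaw":42},{"dr":[0,0,0],"slide":[0,0,0],"jaw":42}]'

```text
clock: 14.5
position: [580.4, 299.0, 121.9]
ee_rot: [-0.343, 0.919, 0.067, 0.18]
contact_force: [0.5, -3.0, 5.1]
gripper_width: 48.7
grasp_force: 62.1
```

```bash
python3 -c "
from h import *
p=arm.read_state()['position']; f=np.array([.84,.543])
go(p+[*(-8*f),38]); go(p+[*(-10*f),50]); go(p+[*(-60*f),85]); go(p+[*(-120*f),90])"
```

```text
slide [ -6.98   1.09 -38.18]
pos [580.38 298.99 121.94] z [ 0.29  0.25 -0.93] J [ 0.73  0.38 -0.37  0.01 -0.43 -1.59] F [ 0.49 -3.03  5.05] w 48.70648399537849 62.134162187576294 t 14.5
slide [ -9.67   1.36 -50.05]
pos [580.38 298.99 121.94] z [ 0.29  0.25 -0.93] J [ 0.73  0.38 -0.37  0.01 -0.43 -1.59] F [ 0.49 -3.03  5.05] w 48.70648399537849 62.134162187576294 t 14.5
slide [  23.01    8.34 -101.13]
pos [580.38 298.99 121.94] z [ 0.29  0.25 -0.93] J [ 0.73  0.38 -0.37  0.01 -0.43 -1.59] F [ 0.49 -3.03  5.05] w 48.70648399537849 62.134162187576294 t 14.5
slide [  76.16   16.75 -128.16]
pos [580.38 298.99 121.94] z [ 0.29  0.25 -0.93] J [ 0.73  0.38 -0.37  0.01 -0.43 -1.59] F [ 0.49 -3.03  5.05] w 48.70648399537849 62.134162187576294 t 14.5
```

Call:
step_arm --motion '[{"dr":[0,0,0],"slide":[-0.7,0,-1.9],"jaw":42},{"dr":[0,0,0],"slide":[-2.2,0,-5.6],"jaw":42},{"dr":[0,0,0],"slide":[-4,0.4,-12],"jaw":42},{"dr":[0,0,0],"slide":[-5.5,0.7,-20],"jaw":42},{"dr":[0,0,0],"slide":[-6.5,1,-29],"jaw":42},{"dr":[0,0,0],"slide":[-7,1.1,-38],"jaw":42},{"dr":[0,0,0],"slide":[-9,1.3,-46],"jaw":42},{"dr":[0,0,0],"slide":[-9.7,1.4,-50],"jaw":42}]'

```text
clock: 15.5
position: [571.6, 293.6, 172.1]
ee_rot: [-0.343, 0.919, 0.067, 0.18]
contact_force: [0.3, -0.4, -3.3]
gripper_width: 48.6
grasp_force: 62.1
```

```bash
python3 -c "
from h import *
I=optics.get_image('side')
cv2.imwrite('pics/h.png',cv2.resize(I[200:350,170:320],(600,600),interpolation=cv2.INTER_CUBIC))
f=np.array([.84,.543]);p=arm.read_state()['position']
go(p+[*(-50*f),35]);go(p+[*(-110*f),50]);
for z in (111,211):
  q=px('side',np.array([566.5,289.6,z])); print(((q+.5)-[170,200])*4-.5)
"
```

```text
slide [ 32.68   6.99 -51.08]
pos [571.7  293.67 172.36] z [ 0.28  0.25 -0.93] J [ 0.73  0.31 -0.33  0.01 -0.54 -1.59] F [-0.58  0.33 -1.48] w 48.567768631626514 62.12759882211685 t 15.55
slide [ 82.06  15.39 -87.37]
pos [571.7  293.67 172.36] z [ 0.28  0.25 -0.93] J [ 0.73  0.31 -0.33  0.01 -0.54 -1.59] F [-0.58  0.33 -1.48] w 48.567768631626514 62.12759882211685 t 15.55
[301.81 383.19]
[277.29 290.79]
```

View pics/h.png

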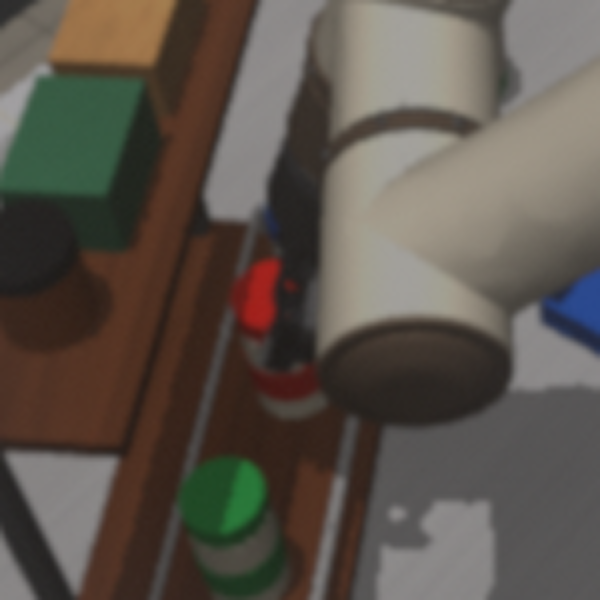

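The red canister is lifted clear of the rail and upright. The predicted base and top centres, (302,383) and (277,291), match the picture. From here I'll check by numbers only.

Call:
step_arm --motion '[{"dr":[0,0,0],"slide":[3,1,-8],"jaw":42},{"dr":[0,0,0],"slide":[12,3,-24],"jaw":42},{"dr":[0,0,0],"slide":[22,5,-38],"jaw":42},{"dr":[0,0,0],"slide":[33,7,-51],"jaw":42},{"dr":[0,0,0],"slide":[46,9,-61],"jaw":42},{"dr":[0,0,0],"slide":[60,12,-71],"jaw":42},{"dr":[0,0,0],"slide":[74,14,-82],"jaw":42},{"dr":[0,0,0],"slide":[82,15.4,-87.4],"jaw":42}]'

```text
clock: 16.55
position: [478.2, 233.2, 221.7]
ee_rot: [-0.343, 0.92, 0.067, 0.179]
contact_force: [-0.0, 0.3, -2.4]
gripper_width: 49.1
grasp_force: 62.2
```

Run:
```python
from h import *
go([500,-60,222],10,22)
# bay from first top picture: lips (dark brown frame) around the empty bay now visible? canisters' mean offset from tag-derived bays
J=optics.get_image('top'); np.save('top_now.npy',J)
h=cv2.cvtColor(J,cv2.COLOR_BGR2HSV);H,S,V=[h[...,i].astype(int) for i in range(3)]
m=((H>20)&(H<35)&(S>170)&(V>110)).astype(np.uint8)
n,l,s,c=cv2.connectedComponentsWithStats(m)
for i in range(1,n):
    if s[i,4]>25: print(c[i],s[i],at('top',c[i],24))
# print the brightness profile across the bay along caddy x and y around estimate
y=np.array([.41,.912]);x=np.array([y[1],-y[0]]);b=np.array([474.0,-347.])
def prof(d,e):
    out=[]
    for k in range(-46,47,2):
        vals=[J[tuple(np.round(px('top',np.r_[b+k*d+o*e,15])[::-1]).astype(int))].sum() for o in(-14,-7,0,7,14)]
        out.append((k,int(np.mean(vals))))
    return out
print("x",prof(x,y));print("y",prof(y,x))
```

```text
slide [ 162.7  -235.79  -66.17]
dr [1.45 0.01 3.59]
pos [478.19 233.2  221.74] z [ 0.28  0.25 -0.93] J [ 0.77  0.07 -0.51  0.04 -0.61 -1.65] F [-0.04  0.32 -2.4 ] w 49.058131077302235 62.23186880350113 t 16.55
[459.92 213.5 ] [452 208  17  13 123] [ 527.14 -375.02]
x [(-46, 352), (-44, 287), (-42, 296), (-40, 300), (-38, 323), (-36, 276), (-34, 270), (-32, 241), (-30, 284), (-28, 289), (-26, 323), (-24, 328), (-22, 328), (-20, 327), (-18, 323), (-16, 322), (-14, 319), (-12, 320), (-10, 321), (-8, 324), (-6, 326), (-4, 327), (-2, 322), (0, 318), (2, 316), (4, 316), (6, 315), (8, 316), (10, 317), (12, 317), (14, 318), (16, 320), (18, 324), (20, 324), (22, 326), (24, 329), (26, 322), (28, 304), (30, 238), (32, 243), (34, 258), (36, 310), (38, 320), (40, 329), (42, 325), (44, 304), (46, 254)]
y [(-46, 317), (-44, 318), (-42, 318), (-40, 319), (-38, 301), (-36, 298), (-34, 237), (-32, 214), (-30, 227), (-28, 299), (-26, 321), (-24, 321), (-22, 318), (-20, 319), (-18, 319), (-16, 318), (-14, 318), (-12, 319), (-10, 319), (-8, 318), (-6, 318), (-4, 319), (-2, 320), (0, 318), (2, 320), (4, 320), (6, 320), (8, 320), (10, 319), (12, 319), (14, 320), (16, 320), (18, 321), (20, 320), (22, 321), (24, 321), (26, 319), (28, 281), (30, 222), (32, 222), (34, 255), (36, 316), (38, 321), (40, 323), (42, 321), (44, 320), (46, 320)]
```

Call:
step_arm --motion '[{"dr":[0.09,0,0.22],"slide":[10,-14,-4],"jaw":42},{"dr":[0.28,0,0.69],"slide":[31,-45,-12.6],"jaw":42},{"dr":[0.49,0,1.22],"slide":[55,-80,-22.4],"jaw":42},{"dr":[0.72,0,1.78],"slide":[81,-117,-33],"jaw":42},{"dr":[0.95,0,2.35],"slide":[107,-154,-43.4],"jaw":42},{"dr":[1.16,0,2.87],"slide":[130,-188,-53],"jaw":42},{"dr":[1.35,0,3.34],"slide":[151,-219,-61.5],"jaw":42},{"dr":[1.45,0,3.59],"slide":[163,-236,-66],"jaw":42}]'

```text
clock: 17.6
position: [500.8, -62.0, 221.1]
ee_rot: [-0.083, 0.978, 0.016, 0.19]
contact_force: [0.6, 0.0, -3.2]
gripper_width: 48.8
grasp_force: 62.6
```

```bash
python3 -c "
from h import *
go([480.9,-349.8,205],-21,22)"
```

```text
slide [  69.11 -280.37  -10.59]
dr [1.44 0.   3.56]
pos [500.79 -61.98 221.06] z [ 0.37  0.06 -0.93] J [ 0.21  0.02 -0.56  0.03 -0.61 -1.63] F [ 0.64  0.01 -3.19] w 48.84622911031569 62.5578698515892 t 17.6
```

Call:
step_arm --motion '[{"dr":[0.09,0,0.22],"slide":[4,-17,-0.6],"jaw":42},{"dr":[0.28,0,0.69],"slide":[13.5,-54,-2],"jaw":42},{"dr":[0.49,0,1.22],"slide":[23.5,-96,-3.6],"jaw":42},{"dr":[0.72,0,1.78],"slide":[34.5,-140,-5.3],"jaw":42},{"dr":[0.95,0,2.35],"slide":[45.5,-184,-7],"jaw":42},{"dr":[1.16,0,2.87],"slide":[55.5,-225,-8.5],"jaw":42},{"dr":[1.34,0,3.32],"slide":[64.5,-262,-10],"jaw":42},{"dr":[1.44,0,3.56],"slide":[69,-280,-10.6],"jaw":42}]'

```text
clock: 18.6
position: [481.9, -348.9, 204.6]
ee_rot: [0.179, 0.965, -0.035, 0.187]
contact_force: [0.2, 1.0, -2.2]
gripper_width: 48.7
grasp_force: 62.7
```

```bash
cat > red.py <<'E'
from h import *
I=optics.get_image('side')
h=cv2.cvtColor(I,cv2.COLOR_BGR2HSV);H,S,V=[h[...,i].astype(int) for i in range(3)]
s=arm.read_state();p=s["position"];f=R.from_quat(s["ee_rot"]).as_matrix()[:2,2];f/=np.linalg.norm(f)
c=p[:2]-7.9*f; zb=p[2]-61.9
print("canister est",c,"bottom",zb)
m=((((H<6)|(H>172))&(S>120)&(V>60))).astype(np.uint8); q=px('side',np.r_[c,zb+50]).astype(int); print("centre px",q)
m[:q[1]-45]=0;m[q[1]+45:]=0;m[:,:q[0]-30]=0;m[:,q[0]+30:]=0
n,l,st,ce=cv2.connectedComponentsWithStats(m)
for i in range(1,n):
    if st[i,4]>15: print(ce[i],st[i])
# predicted outline of bands: left/right extremes of the cylinder at several heights
a=np.linspace(0,2*np.pi,72)
for z in (0,20,40,80,100):
    P=np.array([px('side',np.array([c[0]+25*np.cos(t),c[1]+25*np.sin(t),zb+z])) for t in a]); print(z,"cols",P[:,0].min(),P[:,0].max(),"rows",P[:,1].min(),P[:,1].max())
for r in range(q[1]-28,q[1]+34,4): print(r,"".join("R" if m[r,k] else ("w" if V[r,k]>95 and S[r,k]<90 else ("#" if V[r,k]<45 else ".")) for k in range(q[0]-20,q[0]+21)))
E
python3 red.py; python3 -c "
from h import *
go([480.9,-349.8,90],-21,22)"
```

```text
canister est [ 474.69 -346.84] bottom 142.57254156442553
centre px [411 152]
[416.24 144.18] [412 140   9   8  33]
[410.6  160.49] [405 158  12   6  53]
0 cols 401.24673080817877 417.51156234837947 rows 159.32646243744557 170.1230943342424
20 cols 401.8740383782418 418.30547240250803 rows 154.45729804490202 165.24825157360442
40 cols 402.51408180626737 419.1155656919038 rows 149.49026359912904 160.27307327204457
80 cols 403.83395979830186 420.7863224579617 rows 139.2505393291703 150.00905882963536
100 cols 404.51462759332657 421.6480492815664 rows 133.97151485186436 144.7135612222874
124 .................wwwww.....#######.#.....
128 ......wwwwwwwwwwwwwww..##################
132 wwwwwwwwwwwwwwwwwww.....#################
136 wwwwwwwwww.....www....###############....
140 wwwwwwwww.#..........#......RR.....wwwwww
144 wwwwwwwww..#####........RRRR...wwwwwwwwww
148 wwwwwwwwww..###.............wwwwwwwwwwwww
152 wwwwwwwwwwww...............wwwwwwwwwwwwww
156 wwwwwwwwwww................wwwwwwwwwwwwww
160 wwwwwwwwwww....RRRRRRRRRR.wwwwwwwwwwwwwww
164 wwwwwwwwwww..............wwwwwwwwwwwwwwww
168 wwwwwwwwwwwwwwww.....wwwwwwwwwwwwwwwwwwww
172 wwwwwwwwwwwwwwwwwwwwwwwwwwwwwwwwwwwwwwwww
176 wwwww...........wwwwwwwwwwwwwwwwwwwwwwwww
180 ....................wwwwwwwwwwwwwwwwwwwww
184 ........................wwwwwwwwwwwwwwwww
slide [ 43.82  -0.51 105.76]
dr [-0. -0. -0.]
pos [ 482.07 -349.67  204.47] z [ 0.35 -0.13 -0.93] J [-0.35  0.2  -0.39  0.01 -0.6  -1.59] F [ 0.44 -0.75 -2.3 ] w 48.770517994477125 62.70332247018814 t 18.65
```

```bash
cat > band.py <<'E'
from h import *
def blobs(I,q,w=30):
    h=cv2.cvtColor(I,cv2.COLOR_BGR2HSV);H,S,V=[h[...,i].astype(int) for i in range(3)]
    m=((((H<6)|(H>172))&(S>120)&(V>60))).astype(np.uint8);q=q.astype(int)
    z=np.zeros_like(m);z[q[1]-40:q[1]+40,q[0]-w:q[0]+w]=m[q[1]-40:q[1]+40,q[0]-w:q[0]+w]
    n,l,st,ce=cv2.connectedComponentsWithStats(z)
    for i in range(1,n):
        if st[i,4]>15:
            rows=[(r,np.flatnonzero(l[r]==i).mean(),np.ptp(np.flatnonzero(l[r]==i))+1) for r in range(st[i,1],st[i,1]+st[i,3])]
            print(ce[i],st[i][:4],[(int(a),round(float(b),1),int(c)) for a,b,c in rows])
def ax(c,zb): 
    print("axis px z0,25,30,35,90:",[px('side',np.r_[c,zb+z]).round(1).tolist() for z in(0,25,30,35,90)])
print("ref caddy start");c=np.array([473.2,-345.5]);ax(c,12);blobs(cv2.imread('pics/side0.png'),px('side',np.r_[c,62]))
I=optics.get_image('side')
print("tray");c=np.array([467.,36.]);ax(c,5);blobs(I,px('side',np.r_[c,55]))
s=arm.read_state();p=s["position"];f=R.from_quat(s["ee_rot"]).as_matrix()[:2,2];f/=np.linalg.norm(f)
c=p[:2]-7.9*f;print("held",c);ax(c,p[2]-61.9);blobs(I,px('side',np.r_[c,p[2]-12]))
E
python3 band.py
```

```text
ref caddy start
axis px z0,25,30,35,90: [[405.2, 194.7], [406.0, 189.3], [406.2, 188.2], [406.3, 187.1], [408.2, 174.7]]
[407.3  173.53] [400 168  15  13] [(168, 407.0, 7), (169, 407.0, 11), (170, 407.0, 13), (171, 407.5, 14), (172, 407.5, 14), (173, 407.0, 15), (174, 407.0, 15), (175, 407.5, 14), (176, 407.5, 14), (177, 407.5, 12), (178, 407.5, 10), (179, 407.5, 8), (180, 408.0, 1)]
[405.72 191.69] [401 190  12   5] [(190, 405.0, 12), (191, 406.0, 11), (192, 406.0, 9), (193, 405.5, 8), (194, 406.0, 3)]
tray
axis px z0,25,30,35,90: [[337.3, 273.1], [337.3, 268.0], [337.3, 266.9], [337.3, 265.9], [337.2, 254.0]]
[335.57 254.08] [327 246  18  17] [(246, 336.0, 1), (247, 335.0, 9), (248, 335.5, 12), (249, 335.5, 14), (250, 335.5, 16), (251, 335.0, 17), (252, 335.5, 18), (253, 335.5, 18), (254, 335.5, 18), (255, 335.5, 18), (256, 336.0, 17), (257, 336.0, 17), (258, 336.0, 15), (259, 335.5, 14), (260, 335.5, 12), (261, 336.0, 9), (262, 335.5, 4)]
[336.25 273.22] [330 271  13   5] [(271, 341.0, 3), (272, 335.6, 12), (273, 336.0, 11), (274, 336.0, 9), (275, 335.5, 6)]
held [ 474.62 -345.56]
axis px z0,25,30,35,90: [[409.2, 164.9], [410.1, 158.8], [410.2, 157.5], [410.4, 156.3], [412.5, 142.2]]
[416.44 144.03] [412 140   9   8] [(140, 419.5, 2), (141, 419.0, 3), (142, 418.5, 4), (143, 417.5, 4), (144, 417.0, 5), (145, 415.5, 6), (146, 414.5, 6), (147, 413.5, 4)]
[410.89 160.18] [406 157  11   7] [(157, 416.0, 1), (158, 411.1, 11), (159, 411.0, 11), (160, 411.0, 11), (161, 410.5, 10), (162, 410.5, 10), (163, 410.5, 4)]
```

Call:
step_arm --motion '[{"dr":[0,0,0],"slide":[3.7,0,9.3],"jaw":42},{"dr":[0,0,0],"slide":[11.2,0,27.8],"jaw":42},{"dr":[0,0,0],"slide":[19.5,0,48.2],"jaw":42},{"dr":[0,0,0],"slide":[27.7,0,68.6],"jaw":42},{"dr":[0,0,0],"slide":[34.9,0,86.2],"jaw":42},{"dr":[0,0,0],"slide":[40.5,0,100.1],"jaw":42},{"dr":[0,0,0],"slide":[43.1,0,106.6],"jaw":42},{"dr":[0,0,0],"slide":[44.2,0,109.4],"jaw":42}]'

```text
clock: 19.7
position: [482.7, -346.6, 87.0]
ee_rot: [0.176, 0.966, -0.034, 0.188]
contact_force: [-0.2, -1.1, -1.9]
gripper_width: 48.7
grasp_force: 62.7
```

```bash
python3 band.py | tail -4; python3 red.py|tail -21; python3 -c "
from h import *
go([480.9,-349.8,73],-21,22)"
```

```text
held [ 475.26 -343.94]
axis px z0,25,30,35,90: [[404.9, 191.8], [405.6, 186.4], [405.8, 185.3], [406.0, 184.2], [407.8, 171.6]]
[411.   174.25] [407 171   9   7] [(171, 414.0, 3), (172, 413.0, 3), (173, 412.5, 4), (174, 411.5, 4), (175, 410.0, 5), (176, 409.5, 6), (177, 408.0, 3)]
[405.09 188.12] [399 185  13   7] [(185, 403.3, 13), (186, 404.7, 13), (187, 405.0, 13), (188, 405.0, 13), (189, 405.5, 12), (190, 405.5, 10), (191, 405.5, 6)]
0 cols 397.19978681916365 412.5666450168911 rows 186.3822241872015 197.186227129721
20 cols 397.75426504074056 413.2690373826536 rows 182.03208962804203 192.84244427141718
40 cols 398.31937744413807 413.9849387037457 rows 177.59931137103132 188.4142690907939
80 cols 399.4827524241856 415.4588576699134 rows 168.4762209579436 179.29470925112116
100 cols 400.08166961054565 416.2177093912349 rows 163.78087266779855 174.59805737952075
152 wwwwwww..............................####
156 .wwwwwwww......................####..####
160 ..wwwwwww..............##################
164 ..............wwww......#################
168 ....wwwwwww....www...##############..wwww
172 wwwwwwwww..######....####.RRR...wwwwwwwww
176 wwwwwwwwww...######..RRRRRR.wwwwwwwwwwwww
180 www........................wwwwwwwwwwwwww
184 ww...........R...............wwwwwwwwwwww
188 w............RRRRRRRRRRRRR......wwwwwwwww
192 ....................................w..ww
196 .........................................
200 .........................................
204 .........................................
208 ..................wwwwwwww...............
212 ......wwwwwwwwwwwwwwwwwwwwwwww...........
slide [ 6.06 -3.37 13.12]
dr [0.01 0.01 0.03]
pos [ 482.74 -346.9    87.43] z [ 0.35 -0.13 -0.93] J [-0.35  0.35 -0.54  0.02 -0.29 -1.6 ] F [ 0.11 -0.2  -2.27] w 49.17330615978657 62.67747312784195 t 19.8
```

Call:
step_arm --motion '[{"dr":[0,0,0],"slide":[0.4,-0.8,-0.1],"jaw":42},{"dr":[0,0,0],"slide":[0.8,-1.6,-0.3],"jaw":42},{"dr":[0,0,0],"slide":[1.3,-2.4,-0.5],"jaw":42},{"dr":[0,0,0],"slide":[1.3,-2.9,-0.5],"jaw":42},{"dr":[0,0,0],"slide":[1.3,-2.9,-0.5],"jaw":42},{"dr":[0,0,0],"slide":[1.3,-2.9,-0.5],"jaw":42},{"dr":[0,0,0],"slide":[1.3,-2.9,-0.5],"jaw":42},{"dr":[0,0,0],"slide":[1.3,-2.9,-0.5],"jaw":42}]'

```text
clock: 20.8
position: [480.2, -349.3, 87.3]
ee_rot: [0.177, 0.965, -0.034, 0.188]
contact_force: [0.2, -0.3, -2.1]
gripper_width: 49.0
grasp_force: 62.7
```

```bash
for i in 1 2; do python3 band.py | tail -4; done; python3 -c "
from h import *
go([480.9,-349.8,73],-21,22)
J=optics.get_image('top');h=cv2.cvtColor(J,cv2.COLOR_BGR2HSV);H,S,V=[h[...,i].astype(int) for i in range(3)]
m=((((H<6)|(H>172))&(S>120)&(V>60)));m[:,:430]=0;m[:,500:]=0;m[:190]=0;m[270:]=0
for r in range(215,250,1):
  if m[r].any(): print(r,''.join('.R'[int(v)] for v in m[r,440:480]))"
```

```text
held [ 472.78 -346.56]
axis px z0,25,30,35,90: [[405.9, 191.7], [406.7, 186.2], [406.9, 185.1], [407.1, 184.0], [408.9, 171.4]]
[412.25 174.  ] [408 170   9   8] [(170, 415.0, 1), (171, 415.0, 3), (172, 414.0, 3), (173, 413.5, 4), (174, 412.5, 4), (175, 411.0, 5), (176, 410.5, 6), (177, 409.5, 2)]
[406.11 187.85] [400 184  13   8] [(184, 400.0, 1), (185, 400.5, 2), (186, 406.0, 13), (187, 406.0, 13), (188, 406.5, 12), (189, 406.5, 12), (190, 407.0, 9), (191, 407.0, 3)]
held [ 472.79 -346.57]
axis px z0,25,30,35,90: [[405.9, 191.7], [406.7, 186.2], [406.9, 185.1], [407.1, 184.0], [408.9, 171.4]]
[412.07 174.2 ] [408 170   9   8] [(170, 415.0, 1), (171, 415.0, 3), (172, 414.0, 3), (173, 413.5, 4), (174, 412.5, 4), (175, 411.0, 5), (176, 410.5, 6), (177, 409.5, 4)]
[406.03 187.99] [400 185  13   7] [(185, 400.5, 2), (186, 406.0, 13), (187, 406.0, 13), (188, 406.0, 13), (189, 406.5, 12), (190, 406.5, 10), (191, 406.5, 4)]
slide [ 4.58 -0.16 13.52]
dr [0.01 0.   0.03]
pos [ 480.18 -349.36   87.25] z [ 0.35 -0.13 -0.93] J [-0.36  0.35 -0.54  0.01 -0.29 -1.59] F [ 0.02  0.29 -2.51] w 48.91203728107465 62.67846018075943 t 20.9
223 .................RRRRRRR................
224 .............RRRRRRRRRRRRR..............
225 .............RRRRRRRRRRRRRRR............
226 ............RRRRRRRRRRRRRRRR............
227 ............RRRRRRRRRRRRRRRRR...........
228 ............RRRRRRRRRRRRRRRRRR..........
229 ............RRRRRRRRRRRRRRRRRR..........
230 .............RRRRRRRRRRRRRRRRR..........
231 ................RRRRRRRRRRRRRR..........
232 .................RRRRRRRRRRRRR..........
233 ..................RRRRRRRRRRRRR.........
234 ....................RR......RRR.........
```

Call:
step_arm --motion '[{"dr":[0,0,0],"slide":[0.5,0,1.2],"jaw":42},{"dr":[0,0,0],"slide":[1,0,2.5],"jaw":42},{"dr":[0,0,0],"slide":[1.5,0,3.7],"jaw":42},{"dr":[0,0,0],"slide":[2,0,5],"jaw":42},{"dr":[0,0,0],"slide":[2.5,0,6.2],"jaw":42},{"dr":[0,0,0],"slide":[3,0,7.4],"jaw":42},{"dr":[0,0,0],"slide":[3.4,0,8.4],"jaw":42},{"dr":[0,0,0],"slide":[3.75,0,9.3],"jaw":42}]'

```text
clock: 21.95
position: [480.2, -349.4, 77.2]
ee_rot: [0.177, 0.965, -0.034, 0.188]
contact_force: [1.0, -0.5, -2.0]
gripper_width: 48.4
grasp_force: 62.7
```

Call:
step_arm --motion '[{"dr":[0,0,0],"slide":[0.15,0,0.4],"jaw":42},{"dr":[0,0,0],"slide":[0.3,0,0.7],"jaw":42},{"dr":[0,0,0],"slide":[0.45,0,1.1],"jaw":42},{"dr":[0,0,0],"slide":[0.6,0,1.4],"jaw":42},{"dr":[0,0,0],"slide":[0.75,0,1.8],"jaw":42},{"dr":[0,0,0],"slide":[0.9,0,2.1],"jaw":42},{"dr":[0,0,0],"slide":[1,0,2.4],"jaw":42},{"dr":[0,0,0],"slide":[1,0,2.4],"jaw":42}]'

```text
clock: 22.95
position: [480.1, -349.4, 74.6]
ee_rot: [0.177, 0.965, -0.034, 0.188]
contact_force: [0.2, 0.1, -1.3]
gripper_width: 48.9
grasp_force: 62.7
```

```bash
python3 band.py | tail -4; python3 -c "
from h import *
go([480.9,-349.8,73],-21,22)"
```

```text
held [ 472.79 -346.57]
axis px z0,25,30,35,90: [[405.5, 194.4], [406.3, 189.0], [406.5, 187.9], [406.7, 186.8], [408.5, 174.4]]
[411.21 177.43] [407 174   9   7] [(174, 414.5, 2), (175, 414.0, 3), (176, 413.0, 3), (177, 412.0, 5), (178, 410.5, 6), (179, 409.5, 6), (180, 408.0, 3)]
[405.7  190.52] [399 187  14   8] [(187, 400.0, 1), (188, 404.2, 14), (189, 405.5, 14), (190, 405.5, 14), (191, 406.0, 13), (192, 406.5, 12), (193, 406.5, 8), (194, 406.0, 1)]
slide [-0.14 -0.15  1.86]
dr [0.01 0.01 0.03]
pos [ 480.18 -349.37   74.67] z [ 0.35 -0.13 -0.93] J [-0.36  0.37 -0.55  0.01 -0.26 -1.59] F [ 0.04  0.21 -2.99] w 48.57722583423919 62.67849236726761 t 23.0
```

Call:
step_arm --motion '[{"dr":[0,0,0],"slide":[0.1,0,0.3],"jaw":42},{"dr":[0,0,0],"slide":[0.2,0,0.6],"jaw":42},{"dr":[0,0,0],"slide":[0.35,0,0.9],"jaw":42},{"dr":[0,0,0],"slide":[0.5,0,1.2],"jaw":42},{"dr":[0,0,0],"slide":[0.6,0,1.5],"jaw":42},{"dr":[0,0,0],"slide":[0.7,0,1.7],"jaw":42},{"dr":[0,0,0],"slide":[0.7,0,1.7],"jaw":42},{"dr":[0,0,0],"slide":[0.7,0,1.7],"jaw":42}]'

```text
clock: 24.0
position: [480.5, -349.5, 73.9]
ee_rot: [0.177, 0.965, -0.035, 0.189]
contact_force: [-3.4, 2.9, 6.0]
gripper_width: 48.6
grasp_force: 63.6
```

The canister is on the bay floor. I'll release slowly and then back out along the tool axis.

Call:
step_arm --motion '[{"dr":[0,0,0],"slide":[0,0,0],"jaw":46},{"dr":[0,0,0],"slide":[0,0,0],"jaw":49},{"dr":[0,0,0],"slide":[0,0,0],"jaw":52},{"dr":[0,0,0],"slide":[0,0,0],"jaw":56},{"dr":[0,0,0],"slide":[0,0,0],"jaw":62},{"dr":[0,0,0],"slide":[0,0,0],"jaw":70},{"dr":[0,0,0],"slide":[0,0,0],"jaw":78},{"dr":[0,0,0],"slide":[0,0,0],"jaw":85}]'

```text
clock: 25.0
position: [480.2, -349.4, 72.8]
ee_rot: [0.177, 0.965, -0.034, 0.188]
contact_force: [0.1, -0.9, -0.6]
gripper_width: 84.7
grasp_force: 0.0
```

Call:
step_arm --motion '[{"dr":[0,0,0],"slide":[0,0,0],"jaw":85},{"dr":[0,0,0],"slide":[0,0,-8],"jaw":85},{"dr":[0,0,0],"slide":[0,0,-24],"jaw":85},{"dr":[0,0,0],"slide":[0,0,-48],"jaw":85},{"dr":[0,0,0],"slide":[0,0,-76],"jaw":85},{"dr":[0,0,0],"slide":[0,0,-106],"jaw":85},{"dr":[0,0,0],"slide":[0,0,-134],"jaw":85},{"dr":[0,0,0],"slide":[0,0,-155],"jaw":85}]'

```text
clock: 26.0
position: [425.2, -328.6, 219.2]
ee_rot: [0.177, 0.965, -0.035, 0.19]
contact_force: [0.5, 0.5, -0.8]
gripper_width: 85.0
grasp_force: 0.0
```

```bash
python3 band.py; python3 -c "
from h import *
go([400,-330,230],-21,22)
for n in('side','top'):
  I=optics.get_image(n);O=cv2.imread(f'pics/{n}0.png');a=cv2.absdiff(I,O).max(2)
  h=cv2.cvtColor(I,cv2.COLOR_BGR2HSV);H,S,V=[h[...,i].astype(int) for i in range(3)]
  for nm,m in dict(red=((H<5)|(H>174))&(S>150)&(V>90),blue=(H>100)&(H<125)&(S>140)&(V>60),green=(H>45)&(H<80)&(S>140)&(V>60)).items():
    k,l,st,c=cv2.connectedComponentsWithStats(m.astype(np.uint8))
    print(n,nm,[c[i].round(1).tolist()+[int(st[i,4])] for i in range(1,k) if st[i,4]>50])"
```

```text
ref caddy start
axis px z0,25,30,35,90: [[405.2, 194.7], [406.0, 189.3], [406.2, 188.2], [406.3, 187.1], [408.2, 174.7]]
[407.3  173.53] [400 168  15  13] [(168, 407.0, 7), (169, 407.0, 11), (170, 407.0, 13), (171, 407.5, 14), (172, 407.5, 14), (173, 407.0, 15), (174, 407.0, 15), (175, 407.5, 14), (176, 407.5, 14), (177, 407.5, 12), (178, 407.5, 10), (179, 407.5, 8), (180, 408.0, 1)]
[405.72 191.69] [401 190  12   5] [(190, 405.0, 12), (191, 406.0, 11), (192, 406.0, 9), (193, 405.5, 8), (194, 406.0, 3)]
tray
axis px z0,25,30,35,90: [[337.3, 273.1], [337.3, 268.0], [337.3, 266.9], [337.3, 265.9], [337.2, 254.0]]
[335.59 254.05] [327 246  18  17] [(246, 336.0, 1), (247, 335.5, 10), (248, 335.5, 12), (249, 335.5, 14), (250, 335.5, 16), (251, 335.0, 17), (252, 335.5, 18), (253, 335.5, 18), (254, 335.5, 18), (255, 335.5, 18), (256, 336.0, 17), (257, 336.0, 17), (258, 336.0, 15), (259, 335.5, 14), (260, 335.5, 12), (261, 336.0, 9), (262, 335.5, 4)]
[336.31 273.34] [331 271  11   5] [(271, 340.5, 2), (272, 336.3, 11), (273, 336.0, 11), (274, 336.0, 9), (275, 336.0, 7)]
held [ 418.38 -326.23
[... 424 characters left out ...]
 (188, 404.3, 13), (189, 405.7, 13), (190, 406.0, 13), (191, 406.0, 11), (192, 406.0, 9), (193, 406.0, 7)]
slide [ 18.88 -10.03 -16.5 ]
dr [0.01 0.06 0.03]
pos [ 425.77 -329.04  221.97] z [ 0.36 -0.14 -0.92] J [-0.35  0.08 -0.49  0.01 -0.61 -1.58] F [-0.29  0.31  1.42] w 85.03663154796283 0.0 t 26.05
side red [[596.3, 56.8, 1110], [407.8, 172.6, 116], [335.4, 253.6, 199]]
side blue [[378.4, 184.0, 122], [245.8, 252.1, 189], [336.8, 276.4, 882]]
side green [[350.0, 196.1, 96], [227.1, 323.4, 205]]
top red [[459.1, 231.5, 265], [307.5, 236.4, 265]]
top blue [[238.2, 169.8, 318], [419.4, 214.5, 281], [308.9, 237.4, 1848], [339.0, 279.4, 101]]
top green [[382.2, 199.8, 272], [165.8, 214.8, 306]]
```

The lids and bands match an upright canister in the bay and one in the tray, and the other canisters haven't moved. Handing in.

```bash
python3 -c "
from bench import arm
print(arm.job_done())"
```

```text
the job is handed in; nothing more can be done
None
```

The empty red canister is upright in the blue washing tray and the full red one from the rack is upright in the tagged bay. I handed the job in at about 26 s; `job_done()` returned no verdict, but the final camera check showed both upright and the other canisters unmoved.

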